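# Start and run down the arbor nut on a Go bowl lid mandrel, then fit its bearing sleeve

### The arm

A 7-joint arm with a two-finger parallel gripper is mounted at the origin on the work surface. World frame = base frame: x ahead of the robot, y to its left, z up, the work surface at z = 0. Lengths are in m, angles in rad, forces in N, time in s.
With the tool pointing down it reaches from about 0.4 to 0.85 m from the base axis. Payload 10.4 kg.
Tool frame: the origin (TCP) lies at the very end of the fingers, on their centre line; the grasp point (between the pads) lies 19 mm behind it; z points along the fingers, y is the line along which they close (so a half turn about z gives the same grasp; the last joint's range is limited). The gripper opens to 87 mm and grips with 3 to 60 N. Pads are 19 mm wide; open, the fingers measure 117 mm over their backs; the gripper's body (75 mm by 190 mm) begins 51 mm behind the grasp point.
Start: joints at [1.118, 0.332, -0.065, 1.46, 0.022, 1.35, -0.088], TCP at [0.26, -0.568, 0.223] pointing down, gripper open.
Joint ranges: [-2.6, 2.6], [-0.5, 2.12], [-1.47, 1.34], [0.16, 2.42], [-1.27, 4.41], [0.06, 2.06], [-2.6, 2.6]. Speed limits (rad/s): [2.22, 2.22, 2.79, 2.79, 3.14, 3.14, 3.14].

### API

Orientations are given as a unit quaternion [w, x, y, z].
In Python, from plant import get_obs, cams, robot gives the robot as it stands.
- The arm moves only by the tool step_arm, never from a script. Its argument "targets" is a list of rows, each a list of 5 numbers: the opening, from 0 (shut) to 1 (fully open), then the shift along the tool's x, y, z in m, then the turn about the tool's z in degrees. In form: [[grip, dx, dy, dz, turn], ...]. A call has exactly 8 rows; each row shifts and turns the commanded pose from where the row before left it, along the tool's axes as they then stand; what a row does not reach is not made up. A row lasts 1/12 s, in which the tool goes at most 41.7 mm and 7.16 degrees, less where a joint would pass 70% of its speed; a pose out of reach is approached as far as the arm can. A call with a gripper value outside its range is refused whole. The fingers move at their own pace and stop on an object; the grip force is fixed at half the most. Time passes only in rows, so rows that do not move let the fingers close, or fill a call up. It gives the time, the measured TCP pose, the force, the opening and the grip force at its end, in the units of the state.
- get_obs(): the state, without advancing time (a new reading comes with each control period).
- cams.camera(name): name is "side" or "top"; returns the picture (420x560x3 uint8, blue, green, red); there is no depth.
- cams.get_calibration(name): a dict with "intrinsics" (3x3 intrinsics, pixels), "pose" (4x4, takes a point from camera to world coordinates). Camera axes: x right, y down, z forward; pixel columns grow to the right and rows downward; lengths in m; the calibration is good to about 2 mm. A picture is of the moment at which its call begins. get_calibration takes no time and is no camera call.
- robot.hand_in(): hands the job in; it is judged then, once.
The state is a dict: "clock": time; "joint_pos": joint angles; "joint_velocities": joint speeds; "joint_torque": joint torques, N m; "ee_pos": TCP position; "orientation": TCP orientation; "wrist_force": force on the tool from outside, world axes, zero at the start; "torque": the same for the moment, N m; "gripper_width": finger opening in m; "grip_force": force on a finger pad.
Only numpy, scipy, OpenCV 4.12 (cv2) and the standard library are available. Lean on these libraries where they do the work, as an engineer would, in place of code of your own. Each camera call takes 0.05 s, during which the arm holds its last target. There are 200 camera calls.

### The job

The big brass hex nut lies loose on the end of the lid mandrel's coarse right-hand thread: without taking it off, turn it backward (anticlockwise from above) until it drops into the thread start, then run it forward until it is hand-tight on the cedar lid template. Then slip the bronze bearing sleeve over the mandrel's plain top end, lowering it without letting it fall, until it sits fully home on the shoulder. Do not disturb the bowl blank, caliper, cork block or the stand of finished lids, and leave everything at rest.

Things in the scene. Friction and masses are not known exactly. Their poses are not given: they have to be found in the camera images.
- mandrel: fixed upright lid mandrel, sizes in mm: foot 92 across on the bench, black cast-iron faceplate 124 across with its top 54 above the bench, steel seat 48 across with its top at 58, then a vertical steel arbor with a coarse thread 26 across up to 95, and above it a plain pin 14 across up to 130, its last 3 tapered. Origin: on the axis at bench height, z up
- shoulder (a point): flat end of the thread, on the axis, 95 above the bench; the foot of the plain pin, seat of the sleeve. Axes as the mandrel. Thread: right-hand, three starts; a nut on it sinks 24 for one clockwise turn (3.8 per rad)
- blunt_end (a point): blunt beginning of one thread ridge, at the mandrel's +x, 13 off the axis, 95 above the bench; the other two are 120 and 240 degrees round. From its blunt end each ridge runs clockwise seen from above: its top is flat at 95 for about 45 degrees, then sinks 3.8 per rad. Just anticlockwise of each blunt end is the gap between ridges, about 4.5 below the flat
- nut: loose brass hex nut, 42 across flats, 48.5 across corners, 20 high, 0.13 to 0.20 kg, bore 27.6, 0.8 play round the thread. Origin: centre of its underside, z up; flats face 30, 90, 150... degrees from +x. Starts with underside 85 to 87 above the bench, unscrewed. Dropped in: about 83. Run down it meets the template at 70, has 0.9 of axial play, then turns stiff (over 0.1 N m) and stays
- nut_corner (a point): the hex corner at the nut's +x, 24 from its axis, 10 above its underside; axes as the nut
- nut_tooth (a point): lower end of one of the nut's three inner teeth (at its +x, 120 and 240 degrees round; 2.4 thick, rising 0.9 rad anticlockwise), 8 above its underside. Starts on a ridge top 0.3 to 1.2 rad clockwise (from above) of the mandrel's +x; drops into the gap when turned back to 0.15 to 0.3 rad anticlockwise of it; then the nut is tight about 3.45 rad clockwise of the mandrel's +x
- sleeve: loose bronze bearing sleeve: plain tube 34 outside, 16 bore, 30 high, 0.14 to 0.23 kg, standing upright on the bench, both ends alike. Origin: centre of its underside, z along the bore. Home on the mandrel its underside is 95 above the bench, on the shoulder; the nut must have been run down first, its top then being at 90
- template: cedar lid template: flat disc 110 across, 12 thick with a 29 hole, lying loose round the arbor on the steel seat, its top 70 above the bench. Origin: centre of its underside, z up
- cork_block: pale cork sanding block 95 x 55 x 35, lying loose; origin centre of its underside, x along its length
- bowl_blank: squat mulberry bowl blank 126 across, 74 high, standing loose; origin centre of its underside
- caliper: brass outside caliper lying flat and loose, 145 long, 100 wide, 11 high at its joint, legs 5 thick; origin near the middle of its length at bench height, its joint towards -x, its tips towards +x
- lid_stand: fixed oak stand 150 x 96, 42 high, six ribs with grooves across its length; three finished lids 108 across and 11 thick stand in the grooves, reaching 126 above the bench. Origin: centre of its underside, x along its length
Mind the look-alikes: they are no part of the job. Of the things like the nut, leave any that is pink; of the rest the larger one is meant. Leave any black look-alike of the template alone.

How it is judged:
On the way:
1. the nut, turned backward, has dropped into the thread start (z of nut in the frame of mandrel between 0.08 and 0.0842 m and y of nut_corner in the frame of mandrel above -0.007 m), for 0.1 s.
At the end, for the whole second after the job is handed in: the nut is run down level on the template (underside within 1 mm of its top) and presses on it with more than 3 N, the template lies flat on its seat, and the sleeve stands upright over the pin with its underside within 1.3 mm of the shoulder; all at rest (z of nut in the frame of mandrel below 0.071 m and angle between nut's own z axis and vertical below 0.06 rad and contact force between nut and template above 3 N and z of template in the frame of mandrel below 0.0595 m and angle between template's own z axis and vertical below 0.03 rad and z of sleeve in the frame of mandrel between 0.093 and 0.0963 m and horizontal distance between sleeve and mandrel below 0.002 m and angle between sleeve's own z axis and vertical below 0.05 rad and linear speed of each of sleeve, nut below 0.02 m/s); the robot touches nothing.
It fails at once if the nut is lifted off the thread end (z of nut in the frame of mandrel above 0.098 m).
It fails at once if the sleeve is let fall on the mandrel (horizontal distance between sleeve and mandrel below 0.004 m and z of sleeve in the frame of mandrel below 0.125 m and linear speed of sleeve above 0.4 m/s).
It fails at once if the bowl blank, cork block or caliper is pushed out of place (distance of any of bowl_blank, cork_block, caliper from where it was at the start of the episode above 0.02 m).
It fails at once if the stand of finished lids is bumped (contact force between lid_stand and the fingers above 3 N or contact force between lid_stand and the arm above 3 N or contact force between lid_stand and sleeve above 3 N).
It also fails if it takes over 72 s, if anything falls off the work surface, if the arm or the gripper's body presses on something with over 40 N, if the wrist force passes 120 N, or if a joint passes its speed limit or range.

## Working session

There is one attempt and no reset: what is moved stays moved. The work goes in short steps, Python scripts to look and compute and a tool call to move; the robot and the scene stay as the last step left them, time stands still between calls to the robot, and variables do not carry over. Pictures are saved under pics/ and viewed, at most 10 in all, crops included, and the job is handed in when it is done.

Besides the shell and the picture viewer there is one more tool, called as a command line: name --pt "numbers of a row" for each row, then --argument value for the rest. step_arm: Moves the arm, as the interface text tells. Its arguments: {"type":"object","properties":{"targets":{"type":"array"}},"required":["targets"]}

```bash
mkdir -p pics; ls; python3 - <<'E'
from plant import get_obs,cams,robot
import cv2,numpy as np
np.set_printoptions(precision=4,suppress=True)
o=get_obs()
for k,v in o.items(): print(k,v)
for n in("top","side"):
    c=cams.get_calibration(n);print(n,c["intrinsics"],c["pose"])
    cv2.imwrite(f"pics/{n}0.png",cams.camera(n))
E
```

```text
pics
clock 0.0
joint_pos [ 1.1184  0.3329 -0.0647  1.461   0.0216  1.3499 -0.0885]
joint_velocities [ 0.0008  0.0001  0.0005  0.0017  0.0013 -0.0003  0.0007]
joint_torque [ -0.     -62.3259   0.0249 -38.9905  -0.0614   0.0398   0.0002]
ee_pos [ 0.2603 -0.5678  0.2218]
orientation [-0.0007  0.977   0.2133 -0.0002]
wrist_force [-0.0969 -0.7121 -0.3667]
torque [0.0197 0.0237 0.0218]
grip_force 0.0
gripper_width 0.08707134156637118
top [[394.1708   0.     281.7668]
 [  0.     394.1708 207.0725]
 [  0.       0.       1.    ]] [[ 0.0047 -0.9806  0.1962  0.3952]
 [-1.     -0.0038  0.0051 -0.0059]
 [-0.0042 -0.1962 -0.9806  0.9138]
 [ 0.      0.      0.      1.    ]]
side [[464.9015   0.     273.1002]
 [  0.     464.9015 212.2353]
 [  0.       0.       1.    ]] [[-0.9632 -0.1554  0.2191  0.3541]
 [-0.2675  0.4808 -0.835   0.7439]
 [ 0.0244 -0.863  -0.5047  0.5644]
 [ 0.      0.      0.      1.    ]]
```

View pics/top0.png

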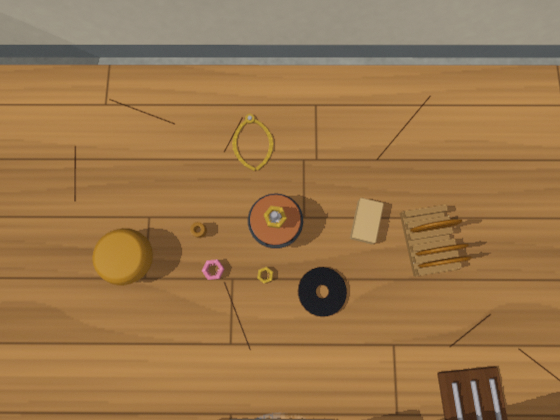

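View pics/side0.png

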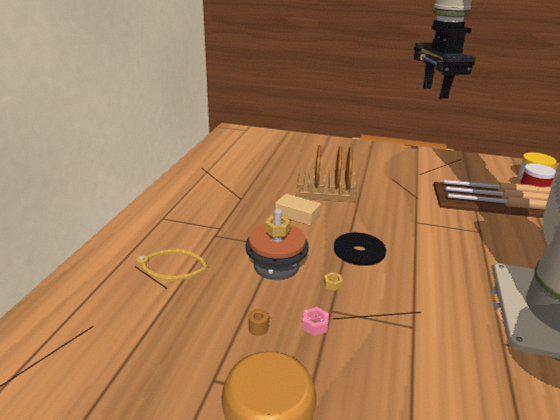

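The top view shows the mandrel with the nut at about (275,217), the sleeve at (198,230), the pink nut at (213,270), the small nut at (265,275) and the black disc at (322,291). The side view shows the nut at (278,228) and the sleeve at (258,322). I'll enlarge those areas next.

```bash
cat > h.py <<'E'
from plant import get_obs,cams,robot
import cv2,numpy as np
np.set_printoptions(precision=4,suppress=True)
def ray(n,u,v,z):
    c=cams.get_calibration(n);K,T=c["intrinsics"],c["pose"]
    d=T[:3,:3]@np.linalg.solve(K,[u,v,1.]);o=T[:3,3]
    return (o+d*(z-o[2])/d[2])
def proj(n,p):
    c=cams.get_calibration(n);K,T=c["intrinsics"],c["pose"]
    q=K@(T[:3,:3].T@(np.array(p)-T[:3,3]));return q[:2]/q[2]
def crop(img,u0,v0,w,h,s): return cv2.resize(img[v0:v0+h,u0:u0+w],None,fx=s,fy=s,interpolation=cv2.INTER_CUBIC)
E
python3 - <<'E'
from h import *
t=cv2.imread("pics/top0.png");s=cv2.imread("pics/side0.png")
a=crop(t,255,197,40,40,10);b=crop(s,258,200,40,50,8)
c=crop(t,183,215,30,30,6);d=crop(s,243,305,30,34,6)
I=np.zeros((600,800,3),np.uint8)
I[:400,:400]=a;I[:400,410:730]=b;I[410:590,:180]=c;I[410:410+180,200:380]=d[:180]
cv2.imwrite("pics/crop0.png",I)
E
```

```text
(no output)
```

View pics/crop0.png

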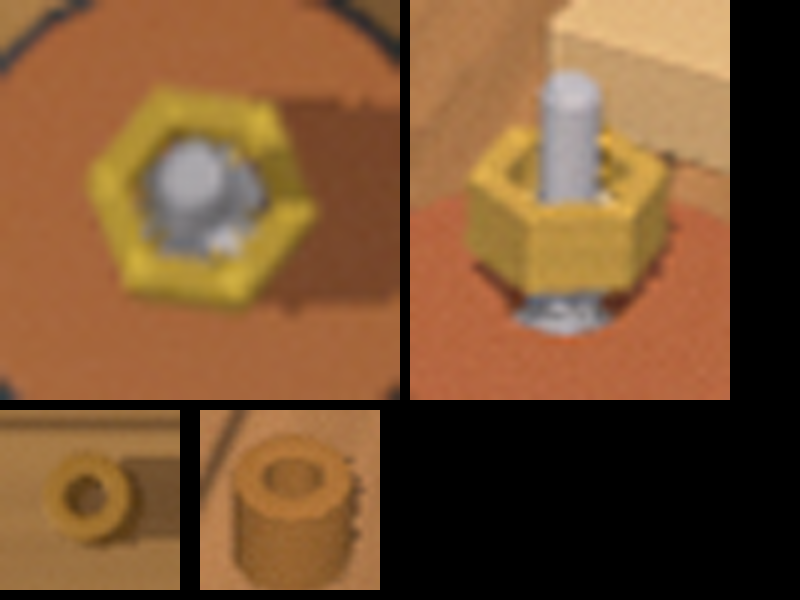

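The crops show the nut's top-face corners in the top view at (264.3,215), (271,205.8), (282.2,207.3), (286.5,218), (279.5,227.5) and (267.8,226.2). The pin top is at (274.2,214.2), and the sleeve top is centred at about (198,230).

```bash
python3 - <<'E'
from h import *
C=np.array([(93,180),(160,88),(272,103),(315,210),(245,305),(128,292)])/10+[254.55,196.55]
P=np.array([ray("top",u,v,.106)[:2] for u,v in C]);m=P.mean(0);print("nut",m,np.linalg.norm(P-m,axis=1))
a=np.degrees(np.arctan2(*(P-m).T[::-1]));print("corner angles mod60",a,np.degrees(np.angle(np.exp(6j*np.radians(a)).mean())/6))
print("pin top",ray("top",273.75,213.75,.13),"side",ray("side",277.8,210.5,.13))
S=np.array([88,90])/1.
print("sleeve top",ray("top",183+89/6-.5,215+(497-410)/6-.5,.03),"side",ray("side",243+(293-200)/6-.5,305+(477-410)/6-.5,.03))
t=cv2.imread("pics/top0.png")
# faceplate circle centre estimates
for z,u0,u1,v0,v1 in[(.054,248,303,194,248)]:
    print("plate",ray("top",u0,220,z),ray("top",u1,220,z),ray("top",275,v0,z),ray("top",275,v1,z))
import math
from scipy.spatial.transform import Rotation as R
o=get_obs();q=o["orientation"];print(R.from_quat(np.r_[q[1:],q[0]]).as_matrix(),o["clock"])
E
```

```text
nut [0.5375 0.0128] [0.023  0.0246 0.0245 0.0237 0.0246 0.0253]
corner angles mod60 [  81.7788   21.4795  -36.1147  -96.9588 -158.4048  143.1092] 22.481175579508808
pin top [0.5382 0.0143 0.13  ] side [0.5361 0.0163 0.13  ]
sleeve top [0.5207 0.1896 0.03  ] side [0.5195 0.1928 0.03  ]
plate [0.5378 0.0731 0.054 ] [ 0.5383 -0.0485  0.054 ] [0.597  0.0139 0.054 ] [0.4762 0.0129 0.054 ]
[[ 0.909   0.4167 -0.0006]
 [ 0.4167 -0.909   0.0011]
 [-0.     -0.0013 -1.    ]] 0.1
```

step_arm --pt "1 0.0308 -0.0258 0 0" --pt "1 0.0308 -0.0258 0 0" --pt "1 0.0308 -0.0258 0 0" --pt "1 0.0308 -0.0258 0 0" --pt "1 0.0308 -0.0258 0 0" --pt "1 0.0308 -0.0258 0 0" --pt "1 0.0308 -0.0258 0 0" --pt "1 0.0308 -0.0258 0 0"

```text
clock: 0.77
ee_pos: [0.3987, -0.2759, 0.2224]
orientation: [0.0, 0.977, 0.213, -0.0]
wrist_force: [0.7, 0.2, -0.0]
gripper_width: 0.0872
grip_force: 0.0
```

step_arm --pt "1 0.0308 -0.0258 0 0" --pt "1 0.0308 -0.0258 0 0" --pt "1 0.0308 -0.0258 0 0" --pt "1 0.0308 -0.0258 0 0" --pt "1 0.0308 -0.0258 0 0" --pt "1 0.0308 -0.0258 0 0" --pt "1 0.0308 -0.0258 0 0" --pt "1 0.0308 -0.0258 0 0"

```text
clock: 1.43
ee_pos: [0.5367, 0.0142, 0.2225]
orientation: [0.0, 0.977, 0.213, -0.0]
wrist_force: [0.4, -0.0, -0.1]
gripper_width: 0.0869
grip_force: 0.0
```

step_arm --pt "1 0 0 0 -7" --pt "1 0 0 0 -7" --pt "1 0 0 0 -7" --pt "1 0 0 0 -7" --pt "1 0 0 0 -7" --pt "1 0 0 0 -7" --pt "1 0 0 0 -7" --pt "1 0 0 0 -7"

```text
clock: 2.1
ee_pos: [0.5362, 0.0124, 0.2222]
orientation: [-0.0, 0.761, 0.649, -0.0]
wrist_force: [0.1, -0.4, -0.5]
gripper_width: 0.0867
grip_force: 0.0
```

step_arm --pt "1 0 0 0 -7" --pt "1 0 0 0 -7" --pt "1 0 0 0 -7" --pt "1 0 0 0 -7" --pt "1 0 0 0 -7" --pt "1 0 0 0 -7" --pt "1 0 0 0 -7" --pt "1 0 0 0 -7"

```text
clock: 2.77
ee_pos: [0.5362, 0.0124, 0.2222]
orientation: [-0.0, 0.367, 0.93, -0.0]
wrist_force: [0.4, -0.3, 0.4]
gripper_width: 0.0871
grip_force: 0.0
```

```bash
cat >> h.py <<'E'
from scipy.spatial.transform import Rotation as R
def st():
    o=get_obs();q=o["orientation"];M=R.from_quat(np.r_[q[1:],q[0]]).as_matrix()
    print("t",round(o["clock"],2),"p",o["ee_pos"],"yawY",round(np.degrees(np.arctan2(M[1,1],M[0,1])),2),"j7",round(o["joint_pos"][6],3),"zax",M[:,2],"F",o["wrist_force"],"T",o["torque"],"w",round(o["gripper_width"],4),o["grip_force"])
    return o,M
def to(x,y):
    o,M=st();print("tool delta",M.T@(np.array([x,y,o["ee_pos"][2]])-o["ee_pos"]))
E
python3 -c "
from h import *
to(.5372,.0137)"
```

```text
t 2.77 p [0.5362 0.0124 0.2222] yawY 46.97 j7 0.59 zax [-0.0006 -0.0001 -1.    ] F [ 0.3831 -0.2946  0.3858] T [ 0.0257 -0.1481 -0.0057] w 0.0871 0.0
tool delta [ 0.0002  0.0017 -0.    ]
```

step_arm --pt "1 0 0.0015 0 -5.5" --pt "1 0 0 0.03 0" --pt "1 0 0 0.03 0" --pt "1 0 0 0.03 0" --pt "1 0 0 0.03 0" --pt "1 0 0 0.022 0" --pt "1 0 0 0 0" --pt "0.6 0 0 0 0"

```text
clock: 3.43
ee_pos: [0.5367, 0.0137, 0.0801]
orientation: [-0.001, 0.324, 0.946, -0.0]
wrist_force: [0.4, -0.0, 1.0]
gripper_width: 0.0848
grip_force: 0.0
```

step_arm --pt "0.4 0 0 0 0" --pt "0.4 0 0 0 0" --pt "0.4 0 0 0 0" --pt "0.4 0 0 0 0" --pt "0.4 0 0 0 0" --pt "0.4 0 0 0 0" --pt "0.4 0 0 0 0" --pt "0.4 0 0 0 0"

```text
clock: 4.1
ee_pos: [0.5375, 0.0135, 0.0807]
orientation: [0.0, 0.325, 0.946, -0.0]
wrist_force: [-0.7, -0.3, 1.4]
gripper_width: 0.0418
grip_force: 30.0
```

```bash
python3 -c "
from h import *
st()"
```

```text
t 4.1 p [0.5375 0.0135 0.0807] yawY 52.12 j7 0.579 zax [ 0.0002 -0.0001 -1.    ] F [-0.749  -0.3038  1.4364] T [ 0.0523 -0.0882 -0.0068] w 0.0418 29.996397458016872
```

step_arm --pt "0.4 0 0 0.001 0" --pt "0.4 0 0 0.001 0" --pt "0.4 0 0 0 0" --pt "0.4 0 0 0 -3" --pt "0.4 0 0 0 -3" --pt "0.4 0 0 0 -3" --pt "0.4 0 0 0 -3" --pt "0.4 0 0 0 -3"

```text
clock: 4.77
ee_pos: [0.5386, 0.0139, 0.0806]
orientation: [0.001, 0.197, 0.98, 0.0]
wrist_force: [-5.1, 0.5, 19.5]
gripper_width: 0.0416
grip_force: 30.0
```

```bash
python3 -c "
from h import *
st()"
```

```text
t 4.77 p [0.5386 0.0139 0.0806] yawY 67.24 j7 0.823 zax [ 0.0023 -0.0003 -1.    ] F [-5.0738  0.4543 19.4548] T [ 0.1893  1.1531 -0.4423] w 0.0416 30.045641781762242
```

step_arm --pt "0.4 0 0 -0.0008 -3" --pt "0.4 0 0 0 -3" --pt "0.4 0 0 0 -3" --pt "0.4 0 0 0 -3" --pt "0.4 0 0 0 -3" --pt "0.4 0 0 0 0" --pt "0.4 0 0 0 0" --pt "0.4 0 0 0 0"

```text
clock: 5.43
ee_pos: [0.5391, 0.0142, 0.0813]
orientation: [0.002, 0.069, 0.998, 0.0]
wrist_force: [-0.7, 0.1, 15.9]
gripper_width: 0.0417
grip_force: 30.0
```

```bash
python3 -c "
from h import *
st()"
```

```text
t 5.43 p [0.5391 0.0142 0.0813] yawY 82.14 j7 1.065 zax [ 0.0034  0.0002 -1.    ] F [-0.7436  0.067  15.867 ] T [ 0.2738  0.439  -0.0012] w 0.0417 29.995443122461438
```

step_arm --pt "0.4 0 0 0 -3" --pt "0.4 0 0 0 -3" --pt "0.4 0 0 0 -3" --pt "0.4 0 0 0 -3" --pt "0.4 0 0 0 -3" --pt "0.4 0 0 0 0" --pt "0.4 0 0 0 0" --pt "0.4 0 0 0 0"

```text
clock: 6.1
ee_pos: [0.5391, 0.0143, 0.0814]
orientation: [0.002, -0.062, 0.998, 0.0]
wrist_force: [-2.3, 1.3, 17.1]
gripper_width: 0.0416
grip_force: 30.0
```

```bash
python3 - <<'E'
from h import *
st()
t=cams.camera("top");s=cams.camera("side")
cv2.imwrite("pics/c1.png",np.hstack([crop(t,245,187,60,75,6)[:400],crop(s,243,180,60,75,6)[:400]]))
E
```

```text
t 6.1 p [0.5391 0.0143 0.0814] yawY 97.15 j7 1.306 zax [ 0.0035  0.0003 -1.    ] F [-2.295   1.3136 17.0566] T [0.342  0.3952 0.0601] w 0.0416 29.994477219879627
```

View pics/c1.png

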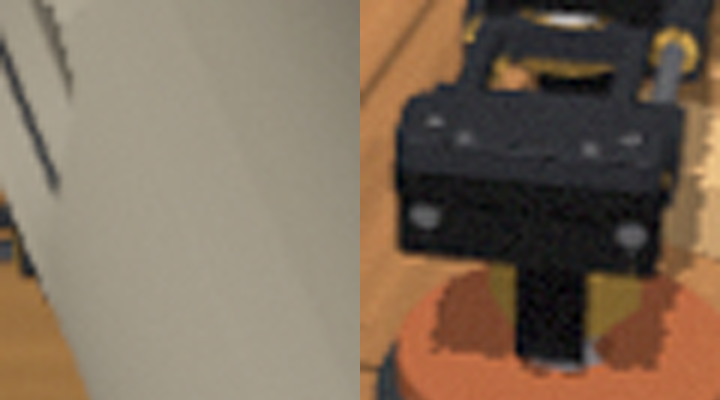

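The top view is blocked by the arm. In the side view the fingers straddle the nut at about (565,300) in the crop. I'll keep turning it backward.

step_arm --pt "0.4 0 0 0 -3" --pt "0.4 0 0 0 -3" --pt "0.4 0 0 0 -3" --pt "0.4 0 0 0 -3" --pt "0.4 0 0 0 0" --pt "0.4 0 0 0 0" --pt "0.4 0 0 0 0" --pt "0.4 0 0 0 0"

```text
clock: 6.87
ee_pos: [0.5391, 0.0145, 0.0814]
orientation: [0.002, -0.166, 0.986, -0.0]
wrist_force: [-2.0, 2.3, 16.6]
gripper_width: 0.0419
grip_force: 30.0
```

```bash
python3 -c "
from h import *
st()"
```

```text
t 6.87 p [0.5391 0.0145 0.0814] yawY 109.16 j7 1.498 zax [ 0.0035  0.0005 -1.    ] F [-1.979   2.313  16.6352] T [0.4678 0.5161 0.0003] w 0.0419 29.99443469569087
```

step_arm --pt "0.4 0 0 0 -3" --pt "0.4 0 0 0 -3" --pt "0.4 0 0 0 -3" --pt "0.4 0 0 0 -3" --pt "0.4 0 0 0 0" --pt "0.4 0 0 0 0" --pt "0.4 0 0 0 0" --pt "0.4 0 0 0 0"

```text
clock: 7.53
ee_pos: [0.5388, 0.015, 0.081]
orientation: [0.002, -0.269, 0.963, 0.0]
wrist_force: [-0.5, 3.4, 13.1]
gripper_width: 0.0417
grip_force: 30.0
```

```bash
python3 -c "
from h import *
st()"
```

```text
t 7.53 p [0.5388 0.015  0.081 ] yawY 121.18 j7 1.689 zax [ 0.0031  0.0013 -1.    ] F [-0.5489  3.3591 13.0657] T [ 0.847   0.2842 -0.0014] w 0.0417 29.996240492910147
```

step_arm --pt "0.4 0 0 0.0004 -2" --pt "0.4 0 0 0 -2" --pt "0.4 0 0 0 -2" --pt "0.4 0 0 0 0" --pt "0.4 0 0 0 0" --pt "0.4 0 0 0 0" --pt "0.4 0 0 0 0" --pt "0.4 0 0 0 0"

```text
clock: 8.2
ee_pos: [0.5375, 0.0138, 0.0789]
orientation: [0.0, -0.318, 0.948, 0.0]
wrist_force: [0.8, 2.4, -2.5]
gripper_width: 0.0417
grip_force: 30.0
```

```bash
python3 -c "
from h import *
st()"
```

```text
t 8.2 p [0.5375 0.0138 0.0789] yawY 127.11 j7 1.783 zax [ 0.0001  0.0003 -1.    ] F [ 0.7814  2.4266 -2.516 ] T [ 0.6336 -0.335  -0.0128] w 0.0417 29.996449844911695
```

step_arm --pt "0.4 0 0 0.0005 0" --pt "0.4 0 0 0.0005 0" --pt "0.4 0 0 0.0005 0" --pt "0.4 0 0 0 0" --pt "0.4 0 0 0 0" --pt "0.4 0 0 0 0" --pt "0.4 0 0 0 0" --pt "0.4 0 0 0 0"

```text
clock: 8.87
ee_pos: [0.5377, 0.0137, 0.0778]
orientation: [0.0, -0.318, 0.948, -0.0]
wrist_force: [-1.5, 1.6, 5.6]
gripper_width: 0.0412
grip_force: 30.0
```

```bash
python3 -c "
from h import *
st()"
```

```text
t 8.87 p [0.5377 0.0137 0.0778] yawY 127.13 j7 1.782 zax [ 0.0005 -0.     -1.    ] F [-1.537   1.6122  5.58  ] T [0.688  0.1941 0.0501] w 0.0412 29.996282374486327
```

step_arm --pt "0.6 0 0 0 0" --pt "0.6 0 0 0 0" --pt "0.6 0 0 -0.03 0" --pt "0.6 0 0 -0.03 0" --pt "0.6 0 0 -0.03 0" --pt "0.6 0 0 -0.03 0" --pt "0.6 0 0 0 0" --pt "0.6 0 0 0 0"

```text
clock: 9.53
ee_pos: [0.5382, 0.013, 0.1986]
orientation: [0.001, -0.318, 0.948, -0.001]
wrist_force: [0.6, -0.9, -0.8]
gripper_width: 0.0519
grip_force: 0.0
```

```bash
python3 - <<'E'
from h import *
st()
s=cams.camera("side");cv2.imwrite("pics/side2.png",s)
s0=cv2.imread("pics/side0.png")
cv2.imwrite("pics/c2.png",np.hstack([crop(s0,258,200,40,50,9),crop(s,258,200,40,50,9)]))
E
```

```text
t 9.53 p [0.5382 0.013  0.1986] yawY 127.08 j7 1.882 zax [ 0.0024 -0.0012 -1.    ] F [ 0.5944 -0.9227 -0.7612] T [ 0.1492 -0.0896 -0.0472] w 0.0519 0.0
```

View pics/c2.png

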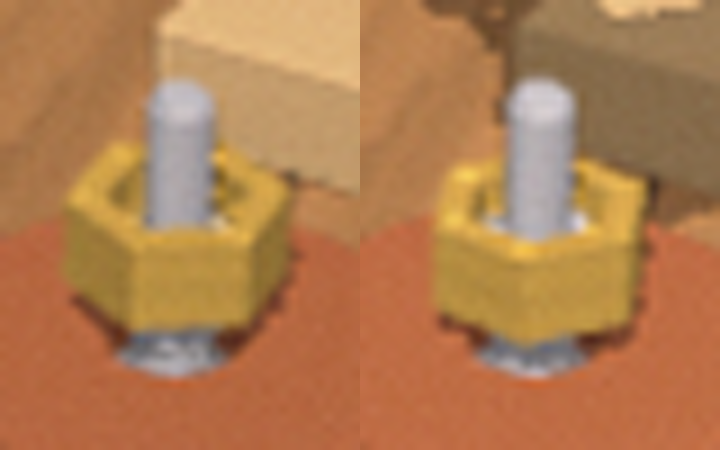

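The left crop shows the nut before and the right crop after. It now sits clearly lower and level. I'll check its height numerically.

```bash
python3 - <<'E'
from h import *
print("pin", (proj("side",[.5377,.0137,.13])-[257.5,199.5])*9)
for yaw,zs in((22.3,(.085,.087)),(37.1,(.083,.0845,.086))):
  for z in zs:
    for nm,zz in(("bot",z),("top",z+.02)):
      print(yaw,z,nm,[tuple(((proj("side",[.5377+.02425*np.cos(a),.0137+.02425*np.sin(a),zz])-[257.5,199.5])*9).round().astype(int)) for a in np.radians(yaw+60*np.arange(6))])
E
```

```text
pin [178.4398  91.706 ]
22.3 0.085 bot [(np.int64(59), np.int64(279)), (np.int64(127), np.int64(331)), (np.int64(242), np.int64(326)), (np.int64(285), np.int64(270)), (np.int64(216), np.int64(220)), (np.int64(105), np.int64(225))]
22.3 0.085 top [(np.int64(61), np.int64(199)), (np.int64(129), np.int64(250)), (np.int64(246), np.int64(245)), (np.int64(289), np.int64(190)), (np.int64(219), np.int64(141)), (np.int64(107), np.int64(146))]
22.3 0.087 bot [(np.int64(59), np.int64(271)), (np.int64(127), np.int64(323)), (np.int64(243), np.int64(318)), (np.int64(285), np.int64(262)), (np.int64(216), np.int64(213)), (np.int64(105), np.int64(217))]
22.3 0.087 top [(np.int64(61), np.int64(191)), (np.int64(130), np.int64(242)), (np.int64(246), np.int64(237)), (np.int64(289), np.int64(182)), (np.int64(219), np.int64(133)), (np.int64(107), np.int64(138))]
37.1 0.083 bot [(np.int64(66), np.int64(303)), (np.int64(156), np.int64(344)), (np.int64(263), np.int64(323)), (np.int64(276), np.int64(262)), (np.int64(188), np.int64(223)), (np.int64(84), np.int64(243))]
37.1 0.083 top [(np.int64(67), np.int64(22
[... 289 characters left out ...]
), np.int64(256)), (np.int64(188), np.int64(218)), (np.int64(84), np.int64(237))]
37.1 0.0845 top [(np.int64(67), np.int64(216)), (np.int64(159), np.int64(257)), (np.int64(267), np.int64(236)), (np.int64(281), np.int64(177)), (np.int64(191), np.int64(139)), (np.int64(86), np.int64(158))]
37.1 0.086 bot [(np.int64(66), np.int64(291)), (np.int64(156), np.int64(332)), (np.int64(263), np.int64(311)), (np.int64(277), np.int64(250)), (np.int64(188), np.int64(212)), (np.int64(84), np.int64(231))]
37.1 0.086 top [(np.int64(67), np.int64(210)), (np.int64(159), np.int64(251)), (np.int64(267), np.int64(230)), (np.int64(281), np.int64(171)), (np.int64(191), np.int64(133)), (np.int64(86), np.int64(152))]
```

step_arm --pt "0.7 0 0 0.028 0" --pt "0.7 0 0 0.028 0" --pt "0.7 0 0 0.028 0" --pt "0.7 0 0 0.028 0" --pt "0.7 0 0 0 0" --pt "0.4 0 0 0 0" --pt "0.4 0 0 0 0" --pt "0.4 0 0 0 0"

```text
clock: 10.25
ee_pos: [0.5384, 0.0137, 0.087]
orientation: [0.001, -0.318, 0.948, -0.0]
wrist_force: [0.1, -0.8, 0.4]
gripper_width: 0.0481
grip_force: 0.0
```

step_arm --pt "0.4 0 0 0 0" --pt "0.4 0 0 0 0" --pt "0.4 0 0 0.0004 6" --pt "0.4 0 0 0.0004 6" --pt "0.4 0 0 0.0004 6" --pt "0.4 0 0 0.0004 6" --pt "0.4 0 0 0.0004 6" --pt "0.4 0 0 0.0004 6"

```text
clock: 10.92
ee_pos: [0.5386, 0.0134, 0.0844]
orientation: [0.001, -0.007, 1.0, -0.0]
wrist_force: [1.1, -0.1, 4.1]
gripper_width: 0.0411
grip_force: 30.0
```

```bash
python3 -c "
from h import *
st()"
```

```text
t 10.92 p [0.5386 0.0134 0.0844] yawY 90.82 j7 1.208 zax [ 0.0027 -0.0005 -1.    ] F [ 1.07   -0.0524  4.0888] T [-0.0185 -0.3119  0.0672] w 0.0411 29.965420067310333
```

step_arm --pt "0.4 0 0 0.0004 6" --pt "0.4 0 0 0.0004 6" --pt "0.4 0 0 0.0004 6" --pt "0.4 0 0 0.0004 6" --pt "0.4 0 0 0.0004 6" --pt "0.4 0 0 0.0004 6" --pt "0.4 0 0 0.0004 6" --pt "0.4 0 0 0.0004 6"

```text
clock: 11.58
ee_pos: [0.5387, 0.0131, 0.0814]
orientation: [0.002, 0.4, 0.916, 0.0]
wrist_force: [0.6, -1.8, 5.3]
gripper_width: 0.0415
grip_force: 30.0
```

```bash
python3 -c "
from h import *
st()"
```

```text
t 11.58 p [0.5387 0.0131 0.0814] yawY 42.81 j7 0.426 zax [ 0.003  -0.0009 -1.    ] F [ 0.5534 -1.7848  5.2728] T [-0.3981 -0.1548  0.0566] w 0.0415 29.96586263179779
```

step_arm --pt "0.4 0 0 0.0004 6" --pt "0.4 0 0 0.0004 6" --pt "0.4 0 0 0.0004 6" --pt "0.4 0 0 0.0004 6" --pt "0.4 0 0 0.0004 6" --pt "0.4 0 0 0.0004 6" --pt "0.4 0 0 0.0004 6" --pt "0.4 0 0 0.0004 6"

```text
clock: 12.25
ee_pos: [0.5383, 0.013, 0.0781]
orientation: [0.001, 0.738, 0.674, 0.0]
wrist_force: [-2.3, -2.1, 7.1]
gripper_width: 0.0418
grip_force: 30.0
```

```bash
python3 -c "
from h import *
st()"
```

```text
t 12.25 p [0.5383 0.013  0.0781] yawY -5.19 j7 -0.367 zax [ 0.0021 -0.0011 -1.    ] F [-2.2765 -2.1402  7.0686] T [-0.517   0.3345  0.003 ] w 0.0418 29.972563683986664
```

step_arm --pt "0.4 0 0 0.0004 6" --pt "0.4 0 0 0.0004 6" --pt "0.4 0 0 0.0004 6" --pt "0.4 0 0 0.0004 6" --pt "0.4 0 0 0.0004 6" --pt "0.4 0 0 0.0004 6" --pt "0.4 0 0 0.0004 6" --pt "0.4 0 0 0.0004 6"

```text
clock: 12.92
ee_pos: [0.5378, 0.0132, 0.0748]
orientation: [0.001, 0.949, 0.316, 0.0]
wrist_force: [-3.2, 0.0, 8.1]
gripper_width: 0.0414
grip_force: 30.0
```

```bash
python3 -c "
from h import *
st()"
```

```text
t 12.92 p [0.5378 0.0132 0.0748] yawY -53.18 j7 -1.166 zax [ 0.0011 -0.0008 -1.    ] F [-3.1856  0.0338  8.0652] T [-0.2712  0.827   0.0773] w 0.0414 29.98546063899994
```

step_arm --pt "0.4 0 0 0.0003 4" --pt "0.4 0 0 0.0003 4" --pt "0.4 0 0 0.0003 4" --pt "0.4 0 0 0.0002 4" --pt "0.4 0 0 0.0002 4" --pt "0.4 0 0 0 0" --pt "0.4 0 0 0 0" --pt "0.4 0 0 0 0"

```text
clock: 13.58
ee_pos: [0.5379, 0.0135, 0.0742]
orientation: [0.0, 0.989, 0.149, 0.001]
wrist_force: [-7.0, -0.6, 16.0]
gripper_width: 0.0419
grip_force: 30.0
```

```bash
python3 -c "
from h import *
st()"
```

```text
t 13.58 p [0.5379 0.0135 0.0742] yawY -72.89 j7 -1.496 zax [ 0.0014 -0.0005 -1.    ] F [-6.9756 -0.6401 16.0491] T [-0.04    1.6718 -0.0861] w 0.0419 29.97519850730896
```

step_arm --pt "0.4 0 0 -0.0004 3" --pt "0.4 0 0 0 3" --pt "0.4 0 0 0 3" --pt "0.4 0 0 0 3" --pt "0.4 0 0 0 0" --pt "0.4 0 0 0 0" --pt "0.4 0 0 0 0" --pt "0.4 0 0 0 0"

```text
clock: 14.25
ee_pos: [0.5376, 0.0139, 0.0741]
orientation: [-0.0, 0.999, 0.045, 0.0]
wrist_force: [-5.9, 0.2, 10.6]
gripper_width: 0.0418
grip_force: 30.0
```

```bash
python3 -c "
from h import *
st()"
```

```text
t 14.25 p [0.5376 0.0139 0.0741] yawY -84.87 j7 -1.696 zax [ 0.0008  0.0002 -1.    ] F [-5.8606  0.2367 10.5526] T [0.4967 1.3424 0.0252] w 0.0418 29.9535271525383
```

step_arm --pt "0.4 0 0 0 3" --pt "0.4 0 0 0 3" --pt "0.4 0 0 0 3" --pt "0.4 0 0 0 3" --pt "0.4 0 0 0 0" --pt "0.4 0 0 0 0" --pt "0.4 0 0 0 0" --pt "0.4 0 0 0 0"

```text
clock: 14.92
ee_pos: [0.5384, 0.014, 0.0739]
orientation: [0.0, 0.998, -0.058, 0.001]
wrist_force: [-1.8, -0.5, 6.2]
gripper_width: 0.0426
grip_force: 31.6
```

```bash
python3 -c "
from h import *
st()"
```

```text
t 14.92 p [0.5384 0.014  0.0739] yawY -96.69 j7 -1.895 zax [ 0.0025 -0.0002 -1.    ] F [-1.8168 -0.4674  6.2184] T [0.1196 0.1671 1.1411] w 0.0426 31.63533457322046
```

step_arm --pt "0.75 0 0 0 0" --pt "0.75 0 0 0 0" --pt "0.75 0 0 0 0" --pt "0.75 0 0 -0.03 0" --pt "0.75 0 0 -0.03 0" --pt "0.75 0 0 -0.03 0" --pt "0.75 0 0 -0.03 0" --pt "0.75 0 0 0 0"

```text
clock: 15.58
ee_pos: [0.5401, 0.0138, 0.1986]
orientation: [-0.0, 0.998, -0.06, 0.004]
wrist_force: [0.2, -0.4, 0.6]
gripper_width: 0.0649
grip_force: 0.0
```

```bash
python3 -c "
from h import *
to(.5207,.1895)"
```

```text
t 15.58 p [0.5401 0.0138 0.1986] yawY -96.87 j7 -1.854 zax [ 0.0086  0.0001 -1.    ] F [ 0.195  -0.366   0.5608] T [ 0.0047  0.0067 -0.0239] w 0.0649 0.0
tool delta [-0.0403 -0.1721 -0.0001]
```

step_arm --pt "0.75 -0.0067 -0.0287 0 0" --pt "0.75 -0.0067 -0.0287 0 0" --pt "0.75 -0.0067 -0.0287 0 0" --pt "0.75 -0.0067 -0.0287 0 0" --pt "0.75 -0.0067 -0.0287 0 0" --pt "0.75 -0.0067 -0.0287 0 0" --pt "0.75 0 0 0 0" --pt "0.75 0 0 0 0"

```text
clock: 16.25
ee_pos: [0.5175, 0.191, 0.1922]
orientation: [-0.0, 0.998, -0.058, -0.0]
wrist_force: [-0.2, -0.7, -0.1]
gripper_width: 0.0655
grip_force: 0.0
```

```bash
python3 - <<'E'
from h import *
to(.5207,.1895)
t=cams.camera("top");s=cams.camera("side");t0=cv2.imread("pics/top0.png")
I=np.zeros((520,800,3),np.uint8)
I[:400,:400]=crop(t,255,197,40,40,10);I[:400,400:720]=crop(s,258,200,40,50,8)
cv2.imwrite("pics/c3.png",I)
E
```

```text
t 16.25 p [0.5175 0.191  0.1922] yawY -96.67 j7 -2.209 zax [-0.0005  0.0004 -1.    ] F [-0.2113 -0.7207 -0.1335] T [-0.0512 -0.008  -0.0191] w 0.0655 0.0
tool delta [ 0.0034  0.0012 -0.    ]
```

View pics/c3.png

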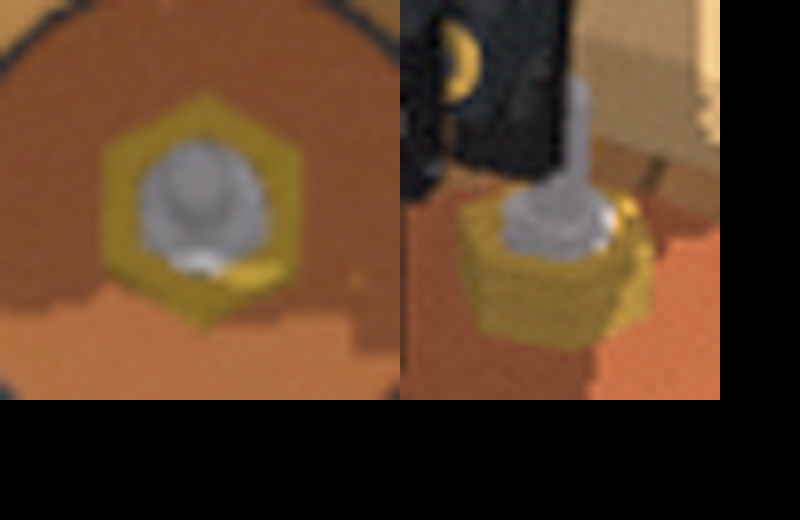

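The nut is down on the template with the shoulder standing above it, at about (205,200) in the top crop. Next, the sleeve.

step_arm --pt "0.75 0.0034 0.0012 0.01 0" --pt "0.75 0 0 0.035 0" --pt "0.75 0 0 0.035 0" --pt "0.75 0 0 0.035 0" --pt "0.75 0 0 0.035 0" --pt "0.75 0 0 0.025 0" --pt "0.75 0 0 0.009 0" --pt "0.75 0 0 0 0"

```text
clock: 17.02
ee_pos: [0.52, 0.1859, 0.006]
orientation: [0.001, 0.998, -0.061, -0.002]
wrist_force: [-1.0, -0.2, 0.6]
gripper_width: 0.0655
grip_force: 0.0
```

step_arm --pt "0.32 0 0 0 0" --pt "0.32 0 0 0 0" --pt "0.32 0 0 0 0" --pt "0.32 0 0 0 0" --pt "0.32 0 0 0 0" --pt "0.32 0 0 0 0" --pt "0.32 0 0 0 0" --pt "0.32 0 0 0 0"

```text
clock: 17.68
ee_pos: [0.522, 0.1883, 0.0094]
orientation: [-0.0, 0.998, -0.06, 0.001]
wrist_force: [-0.2, 1.1, 6.8]
gripper_width: 0.0325
grip_force: 30.0
```

```bash
python3 - <<'E'
from h import *
st()
E
```

```text
t 17.68 p [0.522  0.1883 0.0094] yawY -96.85 j7 -2.296 zax [ 0.0016  0.0007 -1.    ] F [-0.2099  1.1361  6.8488] T [0.3671 0.1284 0.024 ] w 0.0325 30.00159876421094
```

```bash
python3 - <<'E'
from h import *
s=cams.camera("side");t=cams.camera("top")
cv2.imwrite("pics/c4.png",np.hstack([crop(s,200,230,110,130,4),crop(t,150,180,90,130,4)]))
E
```

```text
(no output)
```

View pics/c4.png

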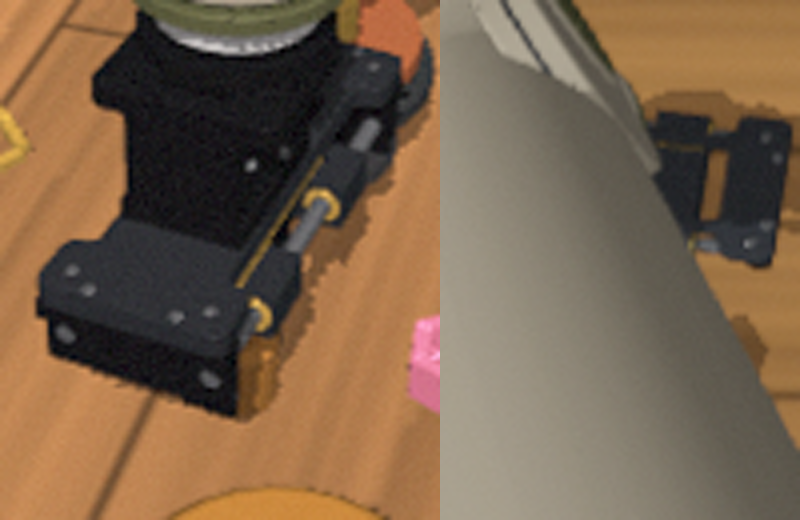

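The sleeve shows beside the near finger at about (260,375), close to where it started. I'll regrip at 90° to centre it along the other axis.

step_arm --pt "0.75 0 0 0 0" --pt "0.75 0 0 0 0" --pt "0.75 0 0 0 0" --pt "0.75 0 0 0 -7" --pt "0.75 0 0 0 -7" --pt "0.75 0 0 0 -7" --pt "0.75 0 0 0 -7" --pt "0.75 0 0 0 -7"

```text
clock: 18.45
ee_pos: [0.5211, 0.1874, 0.0083]
orientation: [0.0, 0.969, 0.246, -0.0]
wrist_force: [-0.7, -0.3, -0.1]
gripper_width: 0.0648
grip_force: 0.0
```

step_arm --pt "0.75 0 0 0 -7" --pt "0.75 0 0 0 -7" --pt "0.75 0 0 0 -7" --pt "0.75 0 0 0 -7" --pt "0.75 0 0 0 -7" --pt "0.75 0 0 0 -7" --pt "0.75 0 0 0 -7" --pt "0.75 0 0 0 -6"

```text
clock: 19.12
ee_pos: [0.5212, 0.1873, 0.0082]
orientation: [-0.0, 0.746, 0.666, -0.0]
wrist_force: [0.0, -0.5, 0.5]
gripper_width: 0.0655
grip_force: 0.0
```

```bash
python3 - <<'E'
from h import *
st()
E
```

```text
t 19.12 p [0.5212 0.1873 0.0082] yawY -6.52 j7 -0.852 zax [-0.0005 -0.0005 -1.    ] F [ 0.0382 -0.4829  0.52  ] T [-0.0353 -0.1377  0.0316] w 0.0655 0.0
```

step_arm --pt "0.32 0 0 0 0" --pt "0.32 0 0 0 0" --pt "0.32 0 0 0 0" --pt "0.32 0 0 0 0" --pt "0.32 0 0 0 0" --pt "0.32 0 0 0 0" --pt "0.32 0 0 0 0" --pt "0.32 0 0 0 0"

```text
clock: 19.78
ee_pos: [0.5213, 0.1878, 0.0086]
orientation: [-0.0, 0.748, 0.663, -0.0]
wrist_force: [-1.1, 0.1, 1.3]
gripper_width: 0.0323
grip_force: 29.9
```

```bash
python3 - <<'E'
from h import *
st()
E
```

```text
t 19.78 p [0.5213 0.1878 0.0086] yawY -6.89 j7 -0.858 zax [-0.0001 -0.0001 -1.    ] F [-1.1355  0.0561  1.3008] T [-0.0207  0.2172 -0.0443] w 0.0323 29.89269212610921
```

step_arm --pt "0.32 0 0 -0.01 0" --pt "0.32 0 0 -0.03 0" --pt "0.32 0 0 -0.03 0" --pt "0.32 0 0 -0.03 0" --pt "0.32 0 0 -0.03 0" --pt "0.32 0 0 -0.03 0" --pt "0.32 0 0 0 0" --pt "0.32 0 0 0 0"

```text
clock: 20.45
ee_pos: [0.5222, 0.188, 0.1706]
orientation: [0.001, 0.748, 0.663, 0.001]
wrist_force: [-0.4, 0.3, -2.2]
gripper_width: 0.0322
grip_force: 29.9
```

```bash
python3 - <<'E'
from h import *
to(.5381,.0131)
E
```

```text
t 20.45 p [0.5222 0.188  0.1706] yawY -6.89 j7 -0.735 zax [ 0.0036  0.0003 -1.    ] F [-0.3672  0.2615 -2.1923] T [-0.0276 -0.0447 -0.0206] w 0.0322 29.89958268590737
tool delta [-0.1717  0.0367 -0.    ]
```

step_arm --pt "0.32 -0.0286 0.0061 0 0" --pt "0.32 -0.0286 0.0061 0 0" --pt "0.32 -0.0286 0.0061 0 0" --pt "0.32 -0.0286 0.0061 0 0" --pt "0.32 -0.0286 0.0061 0 0" --pt "0.32 -0.0287 0.0062 0 0" --pt "0.32 0 0 0 0" --pt "0.32 0 0 0 0"

```text
clock: 21.12
ee_pos: [0.5366, 0.0106, 0.1672]
orientation: [-0.001, 0.75, 0.662, -0.001]
wrist_force: [-0.2, 0.6, -1.2]
gripper_width: 0.0329
grip_force: 29.9
```

```bash
python3 - <<'E'
from h import *
to(.5381,.0131)
s=cams.camera("side");cv2.imwrite("pics/c5.png",crop(s,228,150,100,100,6))
E
```

```text
t 21.12 p [0.5366 0.0106 0.1672] yawY -7.1 j7 -0.374 zax [-0.0023 -0.0003 -1.    ] F [-0.2187  0.6058 -1.2204] T [ 0.001  -0.0588  0.0509] w 0.0329 29.899783678739666
tool delta [ 0.0026  0.0012 -0.    ]
```

View pics/c5.png

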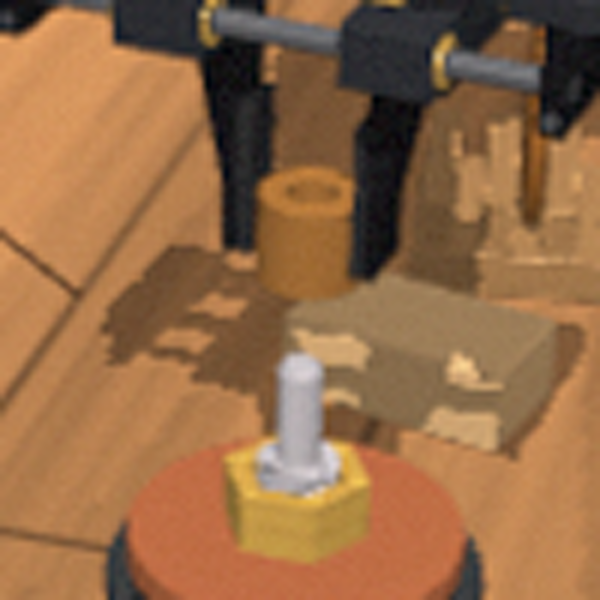

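The sleeve hangs upright in the fingers with its top face at about (306,191) in the crop, and the pin top is at (300,362). I'll compare their positions.

```bash
python3 - <<'E'
from h import *
o,M=st()
f=lambda x,y:(x/6+227.6,y/6+149.6)
z=o["ee_pos"][2]-.0086+.03
a=ray("side",*f(306,191),z);b=ray("side",*f(300.5,366),.13)
print(a,b,"sleeve-pin",(a-b)[:2],"tool",(M.T@(b-a))[:2],"pred pin pix",proj("side",[.5381,.0136,.13]))
to(.5381,.0131)
E
```

```text
t 21.17 p [0.5366 0.0125 0.1675] yawY -6.94 j7 -0.375 zax [-0.0018  0.0003 -1.    ] F [ 0.164   1.1131 -1.8491] T [ 0.009  -0.0566  0.0011] w 0.0322 29.900087843561955
[0.5371 0.0135 0.1889] [0.5362 0.0168 0.13  ] sleeve-pin [ 0.001  -0.0033] tool [ 0.0031 -0.0012] pred pin pix [277.1341 209.6311]
t 21.17 p [0.5366 0.0125 0.1675] yawY -6.94 j7 -0.375 zax [-0.0018  0.0003 -1.    ] F [ 0.164   1.1131 -1.8491] T [ 0.009  -0.0566  0.0011] w 0.0322 29.900087843561955
tool delta [ 0.0008  0.0014 -0.    ]
```

step_arm --pt "0.32 0.0008 0.0014 0 0" --pt "0.32 0 0 0.012 0" --pt "0.32 0 0 0.012 0" --pt "0.32 0 0 0 0" --pt "0.32 0 0 0 0" --pt "0.32 0 0 0 0" --pt "0.32 0 0 0 0" --pt "0.32 0 0 0 0"

```text
clock: 21.83
ee_pos: [0.539, 0.0136, 0.1449]
orientation: [0.0, 0.748, 0.663, 0.0]
wrist_force: [-0.1, 0.8, -1.2]
gripper_width: 0.0327
grip_force: 29.9
```

```bash
python3 - <<'E'
from h import *
to(.5381,.0132)
E
```

```text
t 21.83 p [0.539  0.0136 0.1449] yawY -6.87 j7 -0.392 zax [ 0.0007 -0.0001 -1.    ] F [-0.1172  0.7784 -1.2476] T [-0.0134 -0.1086 -0.0318] w 0.0327 29.899726454225046
tool delta [-0.0005 -0.0009 -0.    ]
```

step_arm --pt "0.32 -0.0002 -0.0008 0 0" --pt "0.32 0 0 0.002 0" --pt "0.32 0 0 0.002 0" --pt "0.32 0 0 0.002 0" --pt "0.32 0 0 0.002 0" --pt "0.32 0 0 0 0" --pt "0.32 0 0 0 0" --pt "0.32 0 0 0 0"

```text
clock: 22.5
ee_pos: [0.538, 0.0134, 0.1366]
orientation: [0.0, 0.748, 0.663, 0.0]
wrist_force: [-0.3, -0.9, -1.1]
gripper_width: 0.0324
grip_force: 29.9
```

```bash
python3 - <<'E'
from h import *
to(.5381,.0132)
E
```

```text
t 22.5 p [0.538  0.0134 0.1366] yawY -6.87 j7 -0.396 zax [ 0.0001 -0.     -1.    ] F [-0.3242 -0.9412 -1.0971] T [-0.0107 -0.0492 -0.013 ] w 0.0324 29.899851948961143
tool delta [-0.0002  0.0001  0.    ]
```

No contact at an underside height of about 128, so the sleeve is entering over the tip. I'll continue gently.

step_arm --pt "0.32 0 0 0.001 0" --pt "0.32 0 0 0.001 0" --pt "0.32 0 0 0.001 0" --pt "0.32 0 0 0.001 0" --pt "0.32 0 0 0.001 0" --pt "0.32 0 0 0 0" --pt "0.32 0 0 0 0" --pt "0.32 0 0 0 0"

```text
clock: 23.17
ee_pos: [0.538, 0.0134, 0.1316]
orientation: [0.0, 0.748, 0.663, 0.0]
wrist_force: [0.7, -0.6, -1.0]
gripper_width: 0.0325
grip_force: 29.9
```

```bash
python3 - <<'E'
from h import *
st()
E
```

```text
t 23.17 p [0.538  0.0134 0.1316] yawY -6.87 j7 -0.4 zax [ 0.0001 -0.     -1.    ] F [ 0.6708 -0.6321 -1.029 ] T [-0.0029 -0.1077 -0.0329] w 0.0325 29.899775257337105
```

step_arm --pt "0.32 0 0 0.002 0" --pt "0.32 0 0 0.002 0" --pt "0.32 0 0 0.002 0" --pt "0.32 0 0 0.002 0" --pt "0.32 0 0 0.002 0" --pt "0.32 0 0 0.002 0" --pt "0.32 0 0 0.002 0" --pt "0.32 0 0 0.002 0"

```text
clock: 23.83
ee_pos: [0.5379, 0.0134, 0.1153]
orientation: [0.0, 0.748, 0.663, -0.0]
wrist_force: [0.2, 0.4, -2.4]
gripper_width: 0.0324
grip_force: 29.9
```

step_arm --pt "0.32 0 0 0.002 0" --pt "0.32 0 0 0.002 0" --pt "0.32 0 0 0.002 0" --pt "0.32 0 0 0.002 0" --pt "0.32 0 0 0.002 0" --pt "0.32 0 0 0 0" --pt "0.32 0 0 0 0" --pt "0.32 0 0 0 0"

```text
clock: 24.5
ee_pos: [0.538, 0.0134, 0.1056]
orientation: [0.0, 0.748, 0.663, 0.0]
wrist_force: [0.6, -0.7, -1.8]
gripper_width: 0.0325
grip_force: 29.9
```

```bash
python3 - <<'E'
from h import *
st()
E
```

```text
t 24.5 p [0.538  0.0134 0.1056] yawY -6.87 j7 -0.419 zax [ 0.0002 -0.0001 -1.    ] F [ 0.6434 -0.6866 -1.8224] T [-0.0292 -0.0363 -0.0007] w 0.0325 29.899793858372696
```

step_arm --pt "0.32 0 0 0.0005 0" --pt "0.32 0 0 0.0005 0" --pt "0.32 0 0 0.0005 0" --pt "0.32 0 0 0.0005 0" --pt "0.32 0 0 0.0005 0" --pt "0.32 0 0 0 0" --pt "0.32 0 0 0 0" --pt "0.32 0 0 0 0"

```text
clock: 25.17
ee_pos: [0.538, 0.0133, 0.1035]
orientation: [0.0, 0.748, 0.663, -0.0]
wrist_force: [-3.5, -0.3, 6.0]
gripper_width: 0.0324
grip_force: 29.9
```

```bash
python3 - <<'E'
from h import *
st()
E
```

```text
t 25.17 p [0.538  0.0133 0.1035] yawY -6.88 j7 -0.421 zax [ 0.0002 -0.0003 -1.    ] F [-3.5484 -0.2535  5.9722] T [-0.095   0.6963 -0.0547] w 0.0324 29.901316542756184
```

Contact came exactly at the expected height for the shoulder. I'll release and rise.

step_arm --pt "0.45 0 0 0 0" --pt "0.6 0 0 0 0" --pt "0.75 0 0 0 0" --pt "0.75 0 0 0 0" --pt "0.75 0 0 -0.015 0" --pt "0.75 0 0 -0.03 0" --pt "0.75 0 0 -0.03 0" --pt "0.75 0 0 -0.03 0"

```text
clock: 25.83
ee_pos: [0.5376, 0.0135, 0.2091]
orientation: [-0.0, 0.748, 0.664, -0.0]
wrist_force: [0.7, -0.1, -0.9]
gripper_width: 0.0646
grip_force: 0.0
```

step_arm --pt "0.75 -0.03 0 -0.02 0" --pt "0.75 -0.035 0 0 0" --pt "0.75 -0.035 0 0 0" --pt "0.75 -0.035 0 0 0" --pt "0.75 -0.035 0 0 0" --pt "0.75 -0.03 0 0 0" --pt "0.75 0 0 0 0" --pt "0.75 0 0 0 0"

```text
clock: 26.5
ee_pos: [0.5135, -0.1871, 0.2277]
orientation: [-0.0, 0.749, 0.662, -0.0]
wrist_force: [0.0, 1.4, -0.0]
gripper_width: 0.0654
grip_force: 0.0
```

```bash
python3 - <<'E'
from h import *
st()
s=cams.camera("side");t=cams.camera("top")
cv2.imwrite("pics/c6.png",np.hstack([crop(s,228,180,100,100,4),crop(t,200,150,100,100,4)]))
E
```

```text
t 26.5 p [ 0.5135 -0.1871  0.2277] yawY -7.09 j7 0.043 zax [-0.0004  0.0001 -1.    ] F [ 0.0204  1.4018 -0.0325] T [ 0.0606 -0.0959 -0.0272] w 0.0654 0.0
```

View pics/c6.png

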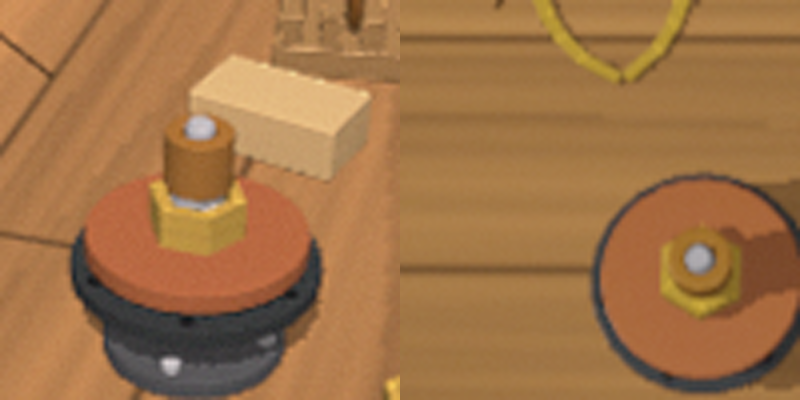

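The sleeve sits upright on the shoulder, at (200,160) in the side crop, with the pin tip showing above it. The nut lies level on the template. I'll hand the job in.

```bash
python3 -c "
from h import *
print(robot.hand_in())"
```

```text
the job is handed in; nothing more can be done
None
```

I handed the job in at about 26.5 s with the nut dropped into its thread start and run hand-tight onto the template, and the sleeve seated on the shoulder; the hand-in returned no verdict, so the pass is unconfirmed.

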